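Seal a row of four pots on the pot sealer

ROBOT

A 6-joint arm with a two-finger parallel gripper is mounted at the origin on the work surface. World frame = base frame: x ahead of the robot, y to its left, z up, the work surface at z = 0. Lengths are in m, angles in degrees, forces in N, time in s.
With the tool pointing down it reaches from about 0.35 to 0.875 m from the base axis. Payload 4.2 kg.
Tool frame: the origin (TCP) lies between the finger pads; the fingertips stand 17 mm ahead of it and the grasp point (between the pads) lies 2 mm behind it; z points along the fingers, y is the direction in which the jaws open and shut (so a half turn about z gives the same grasp; the last joint's range is limited). The gripper opens to 87 mm and grips with 3 to 60 N. Pads are 19 mm wide; open, the fingers measure 117 mm over their backs; the gripper's body (75 mm by 190 mm) begins 51 mm behind the grasp point.
Start: joints at [-60.126, 22.042, 0.453, 0, -68.411, -14.817], TCP at [0.162, -0.604, 0.24] pointing down, gripper open.
Joint ranges: [-179.83, 179.83], [-69.29, 118.12], [-61.27, 80.66], [-181.25, 117.63], [-171.15, -9.14], [-177.46, 177.46]. Speed limits (degrees/s): [159.86, 159.86, 180, 180, 180, 180].

INTERFACE

Orientations are given as a 3x3 rotation matrix whose columns are the frame's x, y, z axes.
In Python, from station import r gives the robot as it stands.
- The arm moves only by the shell command python3 -m creep 'ROWS'. ROWS is JSON, a list of rows, each a list of 7 numbers: the opening, from 0 (shut) to 1 (fully open), then the shift along the tool's x, y, z scaled (see below), then the turn, a rotation vector about the tool's x, y, z scaled (see below). A call has 1 to 5 rows; each row is the pose to reach, as a shift and turn from the pose measured when the call began, along the tool's axes at that moment, turning the shorter way round; what a row does not reach only later rows make up. The controller multiplies each number of a shift by 300 mm and each number of a turn by 180 degrees. A row lasts 1/12 s, in which the tool goes at most 41.7 mm and 7.16 degrees, less where a joint would pass 70% of its speed; a pose out of reach is approached as far as the arm can. A call with a number of a shift or a turn outside -1 to 1 is refused whole. A call with a gripper value outside its range is refused whole. The fingers move at their own pace and stop on an object; the grip force is fixed at half the most. Time passes only in rows, so rows that repeat a pose let the fingers close. It gives the time, the measured TCP pose, the force and the opening at its end, in the units of the state.
- r.sense(): the state, without advancing time (a new reading comes with each control period).
- r.capture(name): name is "side" or "top"; returns the picture (400x640x3 uint8, blue, green, red); there is no depth.
- r.camera_model(name): a dict with "mtx" (3x3 intrinsics, pixels), "R" (3x3) and "t" (3): a world point X has camera coordinates R X + t. Camera axes: x right, y down, z forward; pixel columns grow to the right and rows downward; lengths in m; the calibration is good to about 2 mm. A picture is of the moment at which its call begins. camera_model takes no time and is no camera call.
- r.finish_job(): hands the job in, once; it reports no verdict.
Trained networks look in the newest picture that a camera, given by its name, has taken for a name from the list of things; names that differ only in an ending like _2 or _b are one class to them, and where a whole thing is asked for, a point or a joint stands for the part that bears it (a point fixed in the world has none). Each returns a list of dicts, best first, with "score" (0 to 1); they miss things now and then, are a little off and sometimes report something else, mostly with a low value. They report only what shows in the picture. A call takes as long as a camera call. They do not tell look-alikes from the thing itself.
- r.recognise(camera, target): "rect" ([left, top, right, bottom] as shares, 0 to 1, of the picture: columns of its width, rows of its height, round what is visible of it).
- r.outline_of(camera, target): "pixels" (400x640 bool, what is visible of it) and "rect" ([left, top, right, bottom] as shares, 0 to 1, of the picture: columns of its width, rows of its height, round what is visible of it).
The state is a dict: "time_s": time; "joints": joint angles; "joint_velocities": joint speeds; "effort": joint torques, N m; "tcp_pos": TCP position; "ee_rot": TCP orientation; "wrist_force": force on the tool from outside, world axes, zero at the start; "moment": the same for the moment, N m; "gripper_width": opening from 0.0 (shut) to 1.0 (fully open).
Only numpy, scipy, OpenCV 4.12 (cv2) and the standard library are available. Lean on these libraries where they do the work, as an engineer would, in place of code of your own. Each camera call takes 0.05 s, during which the arm holds its last target.

TASK

Push the row of four square pots together along the sealer's deck, sliding as one row and without tipping or lifting any, until it is fully home against the end stop of the bay, then slide the clear guard fully closed over them. Then set the count dial on the console: turn it back to its zero stop, count four clicks forward (clockwise) from there, one for each pot, let go of it, and last of all press the start button fully down and release it. Do not start it earlier, and leave the other things on the table where they are.

Things in the scene. Friction and masses are not known exactly. Their poses are not given: they have to be found in the camera images.
- sealer: Pot sealer, fixed; place and yaw vary. Origin: centre of the underside of its steel deck (110 mm along its x, 530 along its y, top at z = 20 mm). The row moves along its -y into the bay. Beside the infeed (y > -35) is a 15 mm tall fence with its face at x = +26.5; the -x side is open. A 66 mm tall grey housing stands at x = 56 to 141, y = -260 to -60.
- bay_end (a point): Middle of the end stop's face at deck level: (0, -245, 20) mm in the sealer's frame; the stop is 40 mm tall. The bay is open at its +y end and has side walls with inner faces at x = -27.5 (22 mm tall) and +28.5 mm (30 tall), y = -255 to -60; a flare on the -x side widens the mouth out to about x = -50 at y = -20.
- pot1_mid (a point): Centre of pot 1 of the row (leading, next to the bay): closed black square pot with a pale lid, 46 x 46 mm, 52 mm tall, about 90 g, standing on the deck (centre 26 mm above it) with gaps of about 4 to 8 mm to its neighbours. Axes as the sealer's within a few degrees. Fully home, the centre lies at sealer y = -222 mm.
- pot2_mid (a point): Centre of pot 2 of the row (second): closed black square pot with a pale lid, 46 x 46 mm, 52 mm tall, about 90 g, standing on the deck (centre 26 mm above it) with gaps of about 4 to 8 mm to its neighbours. Axes as the sealer's within a few degrees. Fully home, the centre lies at sealer y = -176 mm.
- pot3_mid (a point): Centre of pot 3 of the row (third): closed black square pot with a pale lid, 46 x 46 mm, 52 mm tall, about 90 g, standing on the deck (centre 26 mm above it) with gaps of about 4 to 8 mm to its neighbours. Axes as the sealer's within a few degrees. Fully home, the centre lies at sealer y = -130 mm.
- pot4_mid (a point): Centre of pot 4 of the row (trailing, farthest from the bay; push on its +y face): closed black square pot with a pale lid, 46 x 46 mm, 52 mm tall, about 90 g, standing on the deck (centre 26 mm above it) with gaps of about 4 to 8 mm to its neighbours. Axes as the sealer's within a few degrees. Fully home, the centre lies at sealer y = -84 mm.
- guard_fin (a point): Grip point on the clear guard's black fin, 12 mm thick along sealer x, 60 long along sealer y; its top is 13 mm above this point, its foot (the guard's plate, top at z = 84 mm) 21 mm below. Pinch it across x from above, or push it. It slides along sealer -x (towards the robot), this point ending at sealer x = -8, y = -190 mm.
- guard (a joint): Slide of the guard in m: 0 fully open (parked over the housing), 0.07 fully closed over the bay; about 1.5 N of friction, stays where left. It carries an end plate that drops in behind the trailing pot (at sealer y = -54 to -49 mm) and is blocked by a pot that is not home.
- dial_grip (a point): On the vertical axis of the console's black dial, at gripping height: 7 mm below the top of its bar grip (44 mm long, 14 thick), 23 mm above its 48 mm skirt. Turns with the dial: the bar lies along its x axis, with a white pointer line at the -x end. At zero it points to the console's -x, at the longer tick; ticks every 20 degrees.
- dial (a joint): Angle of the dial in rad: 0 at the zero stop, growing clockwise seen from above; one click (detent) every 0.349 rad (20 degrees) up to seven; four clicks = 1.396. Starts one to four clicks up. Detents need about 0.05 N m and pull the released dial into the nearest click.
- console: Grey control box, fixed, 90 (x) x 180 (y) x 50 mm tall; origin at the centre of its underside; place and yaw vary. Dial axis at (0, -40) mm, start button at (0, 45) mm in its frame.
- start_top (a point): Centre of the top face of the round grey start button, 28 mm across, pressed straight down.
- start (a joint): Travel of the start button in m: 0 released, 0.006 fully down (about 5 N); springs back.
- bottle: Bystander: amber bottle, 56 mm across, 150 tall; origin under its base.
- jar: Bystander: glass jar with steel cap, 68 mm across, 75 tall; origin under its base.
- dish: Bystander: white bowl, 90 mm across, 30 tall; origin under its base.
- spatula: Bystander: spatula lying on the table.
- cup: Bystander: blue cup, 70 mm across, 70 tall; origin under its base.
- roundpot: Bystander: round black pot, 60 mm across, 50 tall; origin under its base; not part of the row.
Mind the look-alikes: they are no part of the job. What is shaped like the part that bears pot1_mid but purple, turquoise or yellow is not meant.

How it is judged:
By the outcome, as a careful person would: the job done as asked, in the order asked, and still so for the second after the job is handed in, with the robot touching nothing.
It also fails if it takes over 69 s, if anything falls off the work surface, if the arm or the gripper's body presses on something with over 40 N, if the wrist force passes 120 N, or if a joint passes its speed limit or range.

## Working session

There is one attempt and no reset: what is moved stays moved. The work goes in short steps, Python scripts to look and compute and a shell command to move; the robot and the scene stay as the last step left them, time stands still between calls to the robot, and variables do not carry over. Pictures are saved under pics/ and viewed, and the job is handed in when it is done.

```bash
mkdir -p pics; ls
python3 - <<'E'
from station import r
import cv2
s=r.sense();print(s)
for n in("top","side"):
    cv2.imwrite(f"pics/{n}0.png",r.capture(n)); m=r.camera_model(n);print(n,m)
E
```

```text
pics
{'time_s': 0.0, 'joints': array([-6.01281475e+01,  2.20880835e+01,  3.78738430e-01, -3.04574748e-02,
       -6.84113448e+01, -1.48168062e+01]), 'joint_velocities': array([ 0.03690369, -0.0500039 ,  0.01407443,  0.0121986 , -0.07590108,
       -0.0307623 ]), 'effort': array([-7.39730676e-04, -3.90670788e+01,  1.87400258e+01,  4.21977729e+00,
        1.09574132e-02, -1.86398493e-04]), 'tcp_pos': array([ 0.16221574, -0.60297919,  0.23847687]), 'ee_rot': array([[-9.65727625e-01, -2.59556872e-01, -6.20489082e-04],
       [-2.59557606e-01,  9.65725402e-01,  2.07272298e-03],
       [ 6.12325744e-05,  2.16273850e-03, -9.99997659e-01]]), 'wrist_force': array([-0.46997144,  0.00850131, -0.26329194]), 'moment': array([ 0.01575622,  0.02494045, -0.02503246]), 'gripper_width': 0.9981575951922854}
top {'mtx': array([[439.5192453,   0.       , 318.6520856],
       [  0.       , 439.5192453, 191.8208661],
       [  0.       ,   0.       ,   1.       ]]), 'R': array([[-0.01633663, -0.99972281, -0.01695348],
       [-0.99615268,  0.01773367, -0.08582165],
       [ 0.08609851,  0.01548621, -0.99616626]]), 't': array([0.01854658, 0.56244085, 1.09467318])}
side {'mtx': array([[389.15719161,   0.        , 318.91333415],
       [  0.        , 389.15719161, 196.18052837],
       [  0.        ,   0.        ,   1.        ]]), 'R': array([[-0.99428183, -0.1054183 , -0.01704745],
       [-0.06813637,  0.74918991, -0.65884134],
       [ 0.08222571, -0.65391242, -0.75208874]]), 't': array([0.51927245, 0.08862493, 1.1873205 ])}
```

View pics/top0.png

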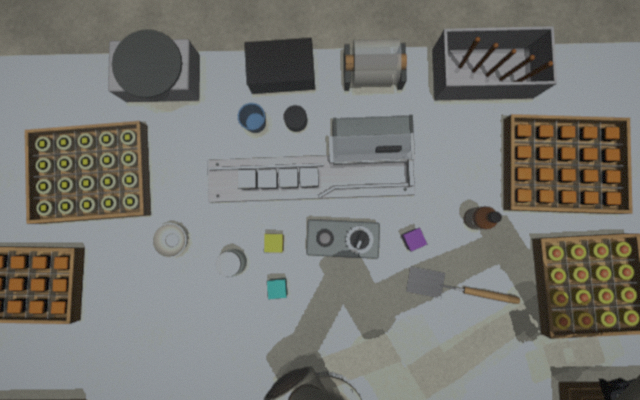

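View pics/side0.png

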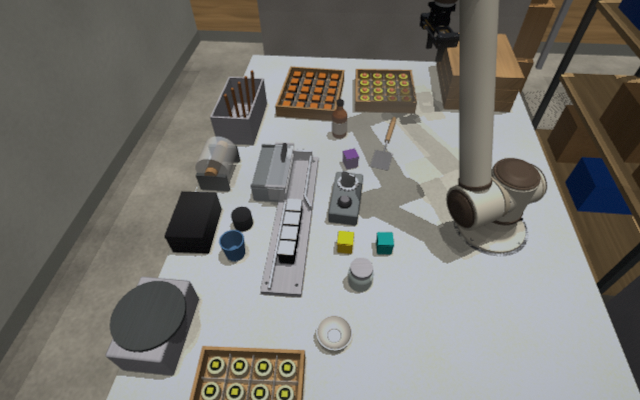

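```bash
cat > h.py <<'E'
import numpy as np, cv2
from station import r
CM={n:r.camera_model(n) for n in("top","side")}
def p2w(c,u,v,z):
    m=CM[c];d=m["R"].T@np.linalg.inv(m["mtx"])@np.array([u,v,1.]);o=-m["R"].T@m["t"]
    return o+d*(z-o[2])/d[2]
def w2p(c,X):
    m=CM[c];q=m["mtx"]@(m["R"]@np.asarray(X,float)+m["t"]);return q[:2]/q[2]
def crop(img,x0,y0,x1,y1,k,fn):
    cv2.imwrite(fn,cv2.resize(img[y0:y1,x0:x1],None,fx=k,fy=k,interpolation=cv2.INTER_CUBIC))
E
python3 - <<'E'
from h import *
im=cv2.imread("pics/top0.png");s=cv2.imread("pics/side0.png")
crop(im,200,100,430,270,3.4,"pics/t1.png")
crop(s,220,120,380,310,3.1,"pics/s1.png")
for c in("top","side"):
  for t in("sealer","console","pot1_mid","guard_fin","dial_grip","start_top"):
    for o in r.outline_of(c,t)[:7]:
      p=o["pixels"].astype(np.uint8);m=cv2.moments(p,True)
      if m["m00"]==0: continue
      q=cv2.minAreaRect(cv2.findNonZero(p))
      print(c,t,round(o["score"],2),[round(m["m10"]/m["m00"],1),round(m["m01"]/m["m00"],1)],[np.round(x,1) for x in q], p.sum())
print(r.sense()["time_s"])
E
```

```text
top sealer 0.95 [333.1, 164.2] [array([310.3, 158.7]), array([ 81.4, 209.6]), np.float64(87.7)] 10549
top console 0.77 [342.5, 238.2] [array([342.6, 238.2]), array([72.6, 36.4]), np.float64(2.7)] 2628
top console 0.52 [371.3, 147.2] [array([371.5, 147.4]), array([26.2, 84.5]), np.float64(87.6)] 2170
top pot1_mid 0.76 [272.9, 242.2] [array([273., 242.]), array([18., 20.]), np.float64(90.0)] 372
top pot1_mid 0.67 [413.3, 238.9] [array([413.4, 239. ]), array([18.7, 20.9]), np.float64(71.6)] 366
top pot1_mid 0.56 [276.7, 287.3] [array([276.5, 287. ]), array([20., 19.]), np.float64(90.0)] 379
top pot1_mid 0.55 [308.6, 177.2] [array([308.7, 177.2]), array([19.7, 18.4]), np.float64(85.9)] 362
top guard_fin 0.6 [324.4, 237.8] [array([324.5, 238. ]), array([10.6, 10.6]), np.float64(45.0)] 105
top guard_fin 0.59 [371.1, 147.2] [array([371.4, 146.7]), array([28.7, 86.4]), np.float64(86.7)] 2291
top dial_grip 0.62 [359.0, 239.1] [array([359., 239.]), array([18., 18.]), np.float64(90.0)] 299
top start_top 0.52 [324.0, 237.5] [array([323.8, 237.8]), array([10.6, 11.3]), np.float64(45.0)] 109
side 
[... 393 characters left out ...]
ide pot1_mid 0.53 [344.4, 241.3] [array([345. , 241.5]), array([21., 16.]), np.float64(90.0)] 314
side pot1_mid 0.5 [350.0, 157.8] [array([350. , 157.5]), array([21., 16.]), np.float64(90.0)] 296
side guard_fin 0.75 [278.6, 170.6] [array([278. , 170.5]), array([21.2, 58.6]), np.float64(10.0)] 1118
side guard_fin 0.4 [285.1, 210.3] [array([278.2, 218.7]), array([ 64.9, 153.9]), np.float64(7.4)] 5932
side dial_grip 0.46 [346.9, 179.5] [array([347. , 179.5]), array([15., 14.]), np.float64(90.0)] 192
side start_top 0.65 [286.1, 251.9] [array([286., 252.]), array([22., 18.]), np.float64(90.0)] 385
side start_top 0.45 [344.2, 199.6] [array([344. , 199.5]), array([7., 8.]), np.float64(90.0)] 59
0.7
```

View pics/t1.png

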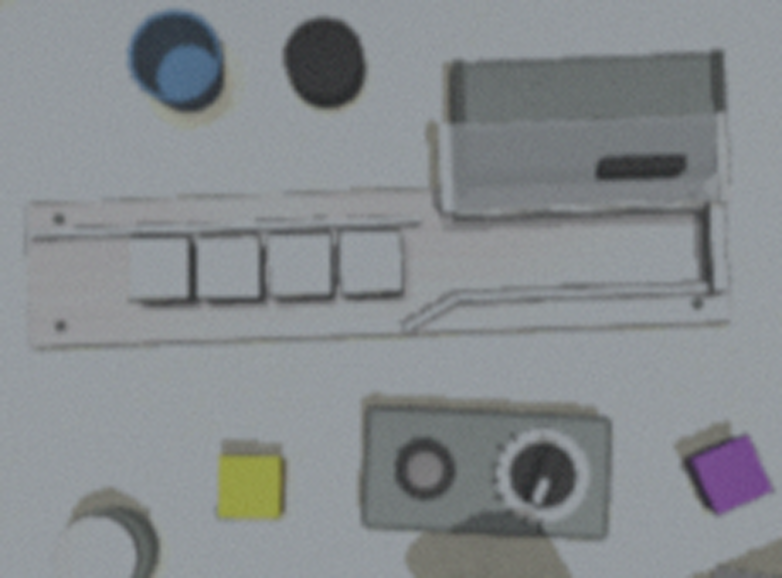

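View pics/s1.png

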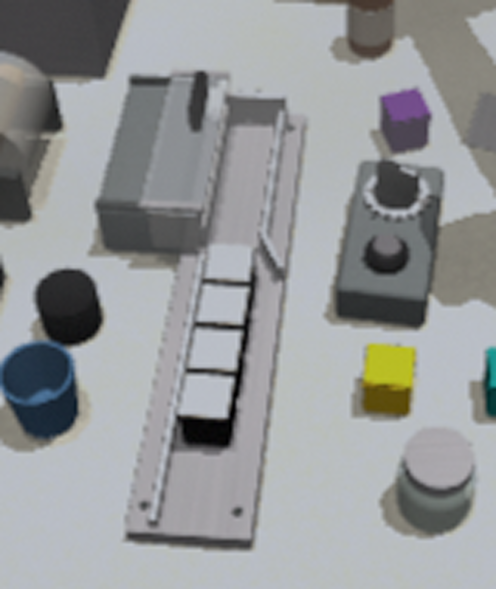

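Run:
```python
from h import *
im=cv2.imread("pics/top0.png");s=cv2.imread("pics/side0.png")
crop(im,300,205,390,270,8,"pics/t2.png")
crop(s,320,160,370,230,8,"pics/s2.png")
crop(im,320,105,420,205,7,"pics/t3.png")
f=lambda u,v,z:p2w("top",200+u/3.4,100+v/3.4,z)
print("deck");D=[f(*p,.02) for p in((25,205),(33,348),(728,322))]
for d in D:print(d.round(4))
print("console",[f(*p,.05).round(4) for p in((370,405),(610,418),(607,538),(365,525))])
for x in (161,229,301,372): print("pot",f(x,266,.072).round(4))
print("fin top",[f(*p,.118).round(4) for p in((596,167),(686,167))])
print("dialtop",f(543,475,.09).round(4),"btn",f(425,467,.065).round(4))
```

```text
deck
[0.6499 0.2952 0.02  ]
[0.5409 0.2885 0.02  ]
[ 0.5514 -0.2338  0.02  ]
console [array([0.4931, 0.034 , 0.05  ]), array([ 0.4808, -0.1401,  0.05  ]), array([ 0.3946, -0.1355,  0.05  ]), array([0.4065, 0.0388, 0.05  ])]
pot [0.5951 0.1824 0.072 ]
pot [0.5942 0.1333 0.072 ]
pot [0.5932 0.0814 0.072 ]
pot [0.5923 0.0302 0.072 ]
fin top [array([ 0.6528, -0.1271,  0.118 ]), array([ 0.6516, -0.189 ,  0.118 ])]
dialtop [ 0.4414 -0.0875  0.09  ] btn [ 0.4478 -0.0053  0.065 ]
```

View pics/t2.png

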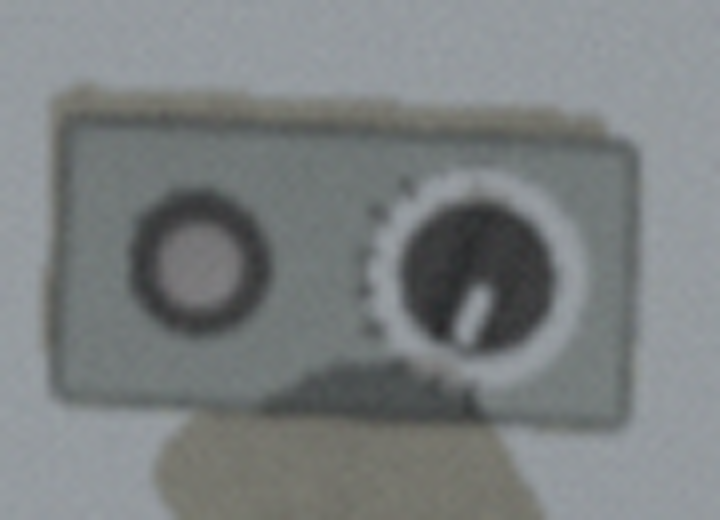

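View pics/s2.png

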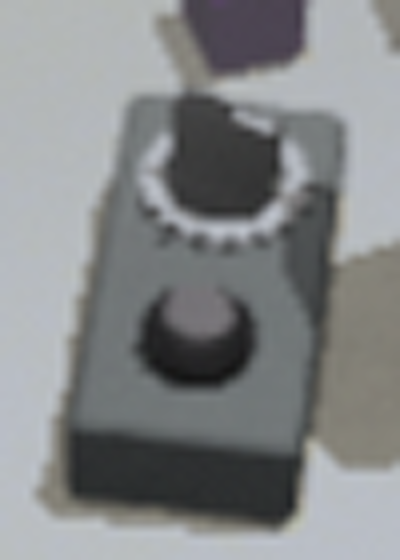

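View pics/t3.png

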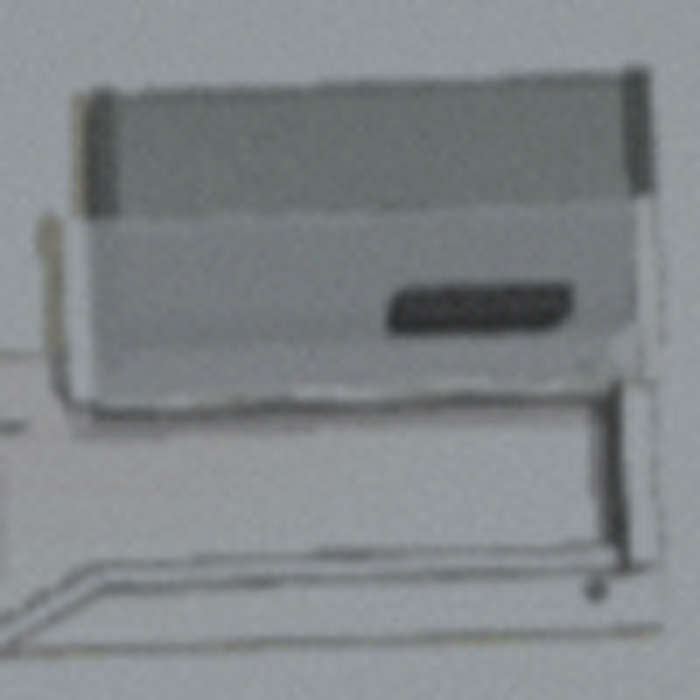

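Run:
```python
from h import *
im=cv2.cvtColor(cv2.imread("pics/top0.png"),cv2.COLOR_BGR2GRAY).astype(float)
g=cv2.GaussianBlur(im,(0,0),0.8)
def vedge(u0,u1,va,vb,slope,z,sgn):  # line near horizontal: darkest row
    P=[]
    for u in range(u0,u1):
        c=(va+slope*(u-u0)); rows=np.arange(int(c)-3,int(c)+5)
        d=np.array([g[v,u] for v in rows]); k=d.argmin()
        if 0<k<len(d)-1:
            a,b,c2=d[k-1:k+2]; P.append((u,rows[k]+.5*(a-c2)/(a-2*b+c2)))
    P=np.array(P);co=np.polyfit(P[:,0],P[:,1],1)
    for _ in range(3):
        res=P[:,1]-np.polyval(co,P[:,0]); ok=abs(res)<1; co=np.polyfit(P[ok,0],P[ok,1],1)
    A,B=p2w("top",u0,np.polyval(co,u0),z),p2w("top",u1,np.polyval(co,u1),z)
    d=A-B; print("line yaw",np.degrees(np.arctan2(-d[0],d[1])).round(2),A.round(4),B.round(4),ok.sum(),len(P))
vedge(212,412,202,0,-.037,.02,0)
vedge(212,320,170,0,-.044,.035,0)
# lids
m=cv2.imread("pics/top0.png").min(2)
print(m[170:186,250:318].max(), g[178,205:325].round().astype(int))
```

```text
line yaw 1.04 [0.5424 0.2826 0.02  ] [ 0.5517 -0.2285  0.02  ] 200 200
line yaw 0.76 [0.6225 0.2791 0.035 ] [0.6262 0.0043 0.035 ] 106 106
154 [154 153 152 150 149 148 148 147 147 148 148 148 149 148 148 147 147 148
 148 147 147 148 148 148 148 148 148 148 149 149 149 149 149 151 153 154
 153 153 153 153 153 153 153 153 153 153 154 154 151 136 103  78  92 127
 148 152 152 152 153 153 153 153 153 153 153 153 153 153 153 151 135 105
  96 117 138 148 152 153 153 152 153 153 153 153 154 154 153 153 154 154
 151 137 110  96 107 132 148 152 153 152 152 153 153 153 153 153 153 153
 153 153 153 152 141 128 131 141 148 151 151 151]
```

```bash
cat >> h.py <<'E'
def fr(x,y,yaw):
    a=np.radians(yaw);R=np.array([[np.cos(a),-np.sin(a),0],[np.sin(a),np.cos(a),0],[0,0,1]])
    return lambda *p:R@(np.array(p)/1000)+np.array([x,y,0])
SE=fr(.6008,.029,1.0)
E
cat > ov.py <<'E'
from h import *
def draw(img,c,S,k,x0,y0,C=None):
    def pl(F,pts,col):
        P=np.array([(w2p(c,F(*p))-(x0,y0)+.5)*k for p in pts]).round().astype(int)
        cv2.polylines(img,[P],False,col,1,cv2.LINE_AA)
    def box(F,xa,xb,ya,yb,z,col): pl(F,[(xa,ya,z),(xb,ya,z),(xb,yb,z),(xa,yb,z),(xa,ya,z)],col)
    box(S,-55,55,-265,265,20,(0,0,255))
    box(S,56,141,-260,-60,66,(0,255,0))
    pl(S,[(26.5,-35,35),(26.5,250,35)],(255,0,0))
    pl(S,[(-27.5,-60,42),(-27.5,-255,42)],(255,0,255))
    pl(S,[(-27.5,-245,60),(28.5,-245,60)],(255,0,255))
    box(S,56,68,-220,-160,118,(0,255,255))
    if C:
        box(C,-45,45,-90,90,50,(0,0,255)); 
        for y,rr,z in((-40,24,65),(45,14,65)):
            pl(C,[(rr*np.cos(t),y+rr*np.sin(t),z) for t in np.linspace(0,6.3,30)],(0,255,0))
E
python3 - <<'E'
from ov import *
C=fr(.444,-.051,-3.9)
for c,(x0,y0,x1,y1),k in(("top",(200,100,430,270),3.4),("side",(220,120,380,310),3.1)):
    im=cv2.imread(f"pics/{c}0.png");o=cv2.resize(im[y0:y1,x0:x1],None,fx=k,fy=k,interpolation=cv2.INTER_CUBIC)
    draw(o,c,SE,k,x0,y0,C);cv2.imwrite(f"pics/ov_{c}.png",o)
E
```

```text
(no output)
```

View pics/ov_top.png

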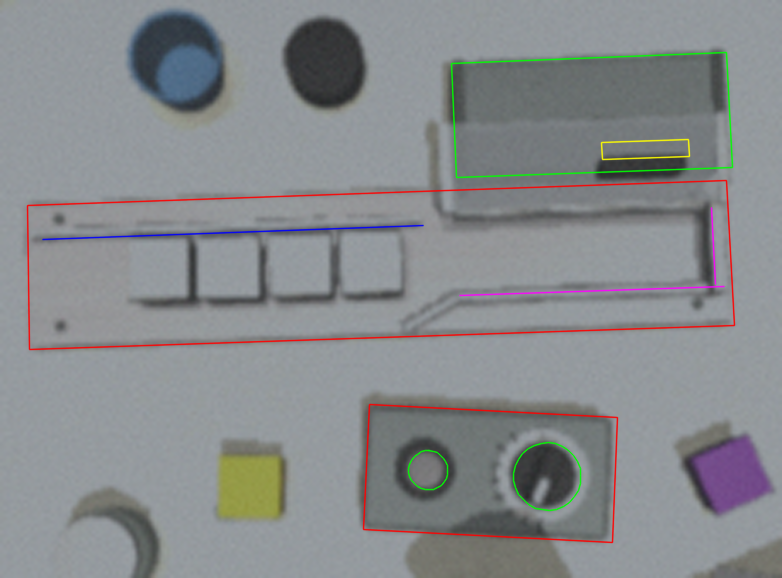

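View pics/ov_side.png

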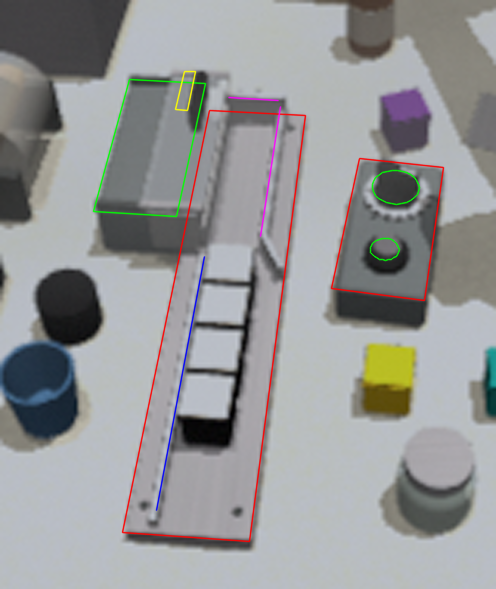

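Run:
```python
from ov import *
import itertools
for c,(x0,y0,x1,y1),k,fn in(("top",(310,120,420,200),7,"zt"),("side",(245,135,325,230),6.2,"zs")):
    im=cv2.imread(f"pics/{c}0.png");o=cv2.resize(im[y0:y1,x0:x1],None,fx=k,fy=k,interpolation=cv2.INTER_CUBIC)
    def pl(pts,col):
        P=np.array([(w2p(c,SE(*p))-(x0,y0)+.5)*k for p in pts]).round().astype(int);cv2.polylines(o,[P],False,col,1,cv2.LINE_AA)
    # fin guess at slide .012 -> x 50
    for x in (50,):
      for z in(84,118): pl([(x-6,-220,z),(x+6,-220,z),(x+6,-160,z),(x-6,-160,z),(x-6,-220,z)],(0,255,255))
    for x in(20,25,30): pl([(x,-52,22),(x,-52,84),(x,-255,84)],(0,0,255))
    cv2.imwrite(f"pics/{fn}.png",o)
```

```text
(no output)
```

View pics/zt.png

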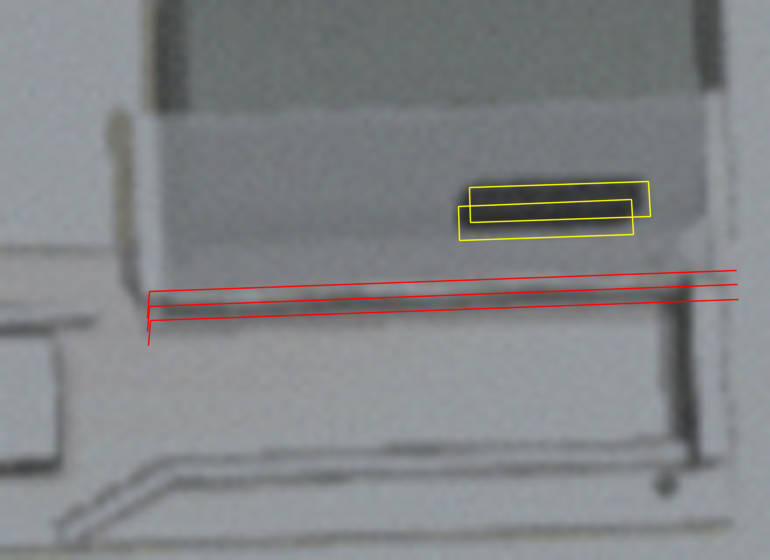

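View pics/zs.png

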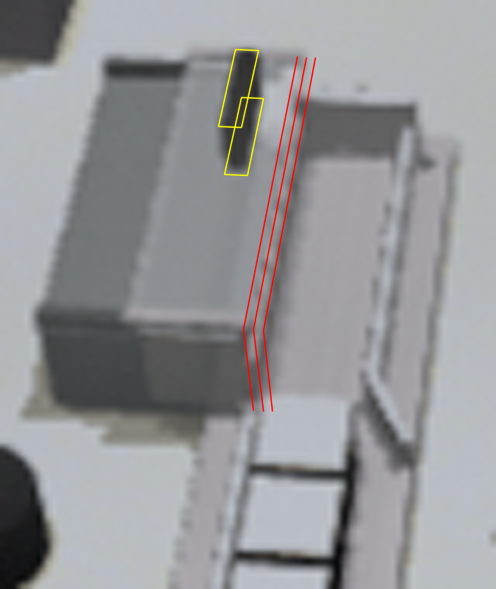

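```bash
cat > w.py <<'E'
import sys,numpy as np
from scipy.spatial.transform import Rotation as Ro
from station import r
# usage: w.py x y z yaw_of_tool_x_deg
s=r.sense();R=s["ee_rot"];p=s["tcp_pos"]
x,y,z,a=map(float,sys.argv[1:5]);a=np.radians(a)
T=np.array([[np.cos(a),np.sin(a),0],[np.sin(a),-np.cos(a),0],[0,0,-1]])
d=R.T@(np.array([x,y,z])-p);rv=Ro.from_matrix(R.T@T).as_rotvec(degrees=True)
print("t",round(s["time_s"],2),"pos",p.round(4),"yaw",np.degrees(np.arctan2(R[1,0],R[0,0])).round(2),"F",s["wrist_force"].round(1),"M",s["moment"].round(2),"w",round(s["gripper_width"],3),"J6",s["joints"][5].round(1))
print("shift",(d/.3).round(4),"turn",(rv/180).round(4),"|d|mm",(np.linalg.norm(d)*1000).round(1))
E
python3 w.py .593 .245 .24 -89
python3 -m creep '[[0.1,-0.464,0.516,0,0,0,-0.2],[0.1,-0.464,0.516,0,0,0,-0.2],[0.1,-0.464,0.516,0,0,0,-0.2],[0.1,-0.464,0.516,0,0,0,-0.2],[0.1,-0.464,0.516,0,0,0,-0.2]]'; python3 w.py .593 .245 .24 -89
```

```text
t 0.7 pos [ 0.1624 -0.6035  0.2396] yaw -164.94 F [-0.1 -0.3 -0.8] M [-0.01 -0.   -0.05] w 1.002 J6 -14.8
shift [-2.1209e+00  2.3583e+00 -1.5000e-03] turn [-0.     -0.     -0.4219] |d|mm 951.5
time_s: 1.12
tcp_pos: [0.2569, -0.4162, 0.2396]
ee_rot: [[-0.627, -0.779, 0.0], [-0.779, 0.627, -0.0], [0.0, -0.0, -1.0]]
wrist_force: [1.3, 0.5, 0.9]
gripper_width: 0.703
t 1.12 pos [ 0.2569 -0.4162  0.2396] yaw -128.82 F [1.3 0.5 0.9] M [ 0.04 -0.15 -0.01] w 0.703 J6 0.4
shift [-2.4195e+00  5.0890e-01 -1.5000e-03] turn [-1.000e-04 -1.000e-04 -2.212e-01] |d|mm 741.7
```

```bash
python3 -m creep '[[0.1,-0.68,0.143,0,0,0,-0.2],[0.1,-0.68,0.143,0,0,0,-0.2],[0.1,-0.68,0.143,0,0,0,-0.2],[0.1,-0.68,0.143,0,0,0,-0.2],[0.1,-0.68,0.143,0,0,0,-0.2]]' >/dev/null; python3 w.py .593 .245 .24 -89
```

```text
t 1.53 pos [ 0.351  -0.2301  0.2401] yaw -92.98 F [ 0.5 -1.  -0. ] M [-0.03 -0.03  0.06] w 0.325 J6 7.9
shift [-1.6235e+00 -7.2320e-01  7.0000e-04] turn [-0.0006 -0.0002 -0.0221] |d|mm 533.2
```

```bash
python3 -m creep '[[0.1,-0.633,-0.282,0,0,0,-0.022],[0.1,-0.633,-0.282,0,0,0,-0.022],[0.1,-0.633,-0.282,0,0,0,-0.022],[0.1,-0.633,-0.282,0,0,0,-0.022],[0.1,-0.633,-0.282,0,0,0,-0.022]]' >/dev/null; python3 w.py .593 .245 .24 -89
```

```text
t 1.95 pos [ 0.4452 -0.044   0.2408] yaw -88.97 F [ 1.  -1.2  0.2] M [-0.06  0.01 -0.02] w 0.108 J6 -14.4
shift [-0.9542 -0.5098  0.0037] turn [-0.001  -0.0002  0.0001] |d|mm 324.6
```

```bash
python3 -m creep '[[0.1,-0.954,-0.51,0,0,0,0],[0.1,-0.954,-0.51,0,0,0,0],[0.1,-0.954,-0.51,0,0,0,0],[0.1,-0.954,-0.51,0,0,0,0],[0.1,-0.954,-0.51,0,0,0,0]]' >/dev/null; python3 w.py .593 .245 .24 -89
```

```text
t 2.37 pos [0.5399 0.1416 0.241 ] yaw -88.94 F [ 1.1  0.  -0.5] M [-0.1   0.01 -0.05] w 0.097 J6 -30.4
shift [-0.3412 -0.1834  0.004 ] turn [-0.0012 -0.0001  0.0003] |d|mm 116.2
```

```bash
python3 -m creep '[[0.1,-0.341,-0.183,0.004,-0.001,0,0],[0.1,-0.341,-0.183,0.004,-0.001,0,0],[0.1,-0.341,-0.183,0.004,-0.001,0,0],[0.1,-0.341,-0.183,0.2,-0.001,0,0],[0.1,-0.341,-0.183,0.4,-0.001,0,0]]' >/dev/null; python3 w.py .593 .245 .056 -89
python3 - <<'E'
from h import *
im=r.capture("top");crop(im,190,130,340,230,5,"pics/a1.png")
im=r.capture("side");crop(im,240,180,340,300,5,"pics/a2.png")
E
```

```text
t 2.78 pos [0.5955 0.2483 0.1579] yaw -88.79 F [-0.  -0.3 -1.5] M [ 0.05  0.17 -0.01] w 0.099 J6 -35.8
shift [0.0124 0.0111 0.3397] turn [-0.0023  0.0013  0.0011] |d|mm 102.0
```

View pics/a1.png

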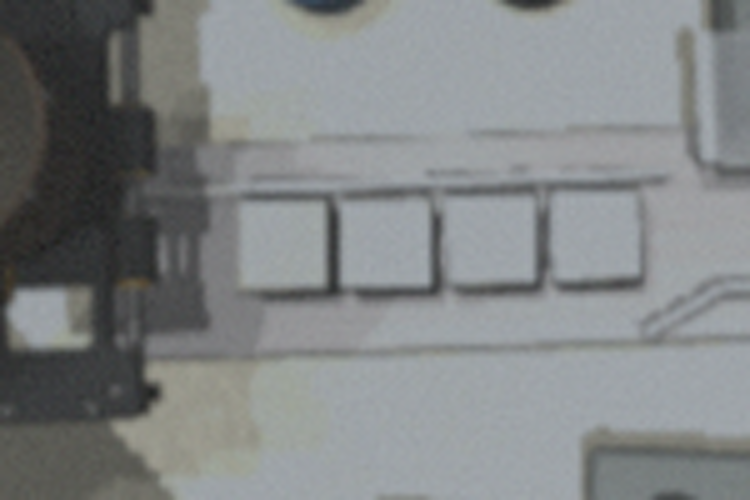

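View pics/a2.png

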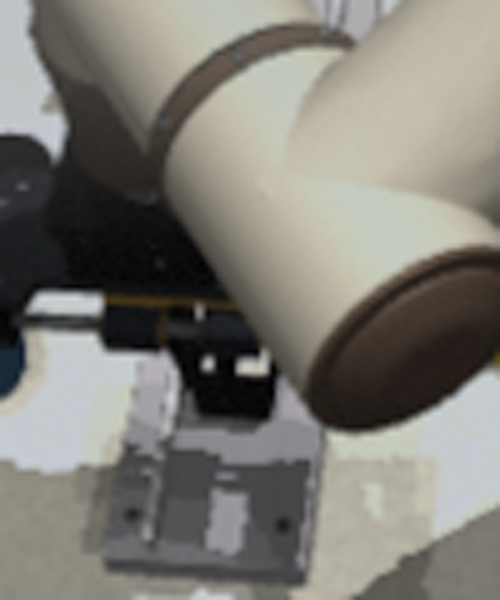

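```bash
python3 -m creep '[[0.1,0.012,0.011,0.14,-0.002,0.001,0],[0.1,0.012,0.011,0.28,-0.002,0.001,0],[0.1,0.012,0.011,0.34,-0.002,0.001,0],[0.1,0.012,0.011,0.34,-0.002,0.001,0]]' >/dev/null; python3 w.py .593 .225 .056 -89
```

```text
t 3.22 pos [0.5812 0.2364 0.0428] yaw -89.06 F [-0.8 -1.  -0.8] M [-0.01  0.13  0.02] w 0.1 J6 -35.6
shift [ 0.0393 -0.0373 -0.0444] turn [ 0.0093 -0.0051 -0.0004] |d|mm 21.0
```

```bash
python3 -m creep '[[0.1,0.0,-0.037,-0.044,0.009,-0.005,0],[0.1,0.0,-0.037,-0.044,0.009,-0.005,0],[0.1,0.0,-0.037,-0.044,0.009,-0.005,0]]' >/dev/null; python3 w.py .593 .225 .056 -89
```

```text
t 3.47 pos [0.5957 0.238  0.0605] yaw -89.07 F [-1.3 -0.1  0.2] M [-0.03  0.11  0.  ] w 0.102 J6 -35.3
shift [0.0432 0.0099 0.0149] turn [-0.0022  0.0012 -0.0004] |d|mm 14.0
```

```bash
python3 -m creep '[[0.1,0.027,0.005,0.01,0,0,0],[0.1,0.053,0.005,0.01,0,0,0],[0.1,0.08,0.005,0.01,0,0,0],[0.1,0.107,0.005,0.01,0,0,0],[0.1,0.133,0.005,0.01,0,0,0]]' >/dev/null; python3 w.py .595 .15 .056 -89
```

```text
t 3.88 pos [0.596  0.1983 0.0586] yaw -89.06 F [-0.8  5.7  3.7] M [ 1.42  0.19 -0.05] w 0.102 J6 -32.2
shift [0.1611 0.006  0.0075] turn [-0.0033  0.002  -0.0003] |d|mm 48.4
```

```bash
python3 -m creep '[[0.1,0.027,0.003,0.006,-0.002,0.002,0],[0.1,0.053,0.003,0.006,-0.002,0.002,0],[0.1,0.08,0.003,0.006,-0.002,0.002,0],[0.1,0.107,0.003,0.006,-0.002,0.002,0],[0.1,0.133,0.003,0.006,-0.002,0.002,0]]' >/dev/null; python3 w.py .595 .15 .056 -89
python3 - <<'E'
from h import *
im=r.capture("top");crop(im,190,130,340,230,5,"pics/b1.png")
E
```

```text
t 4.3 pos [0.597  0.1589 0.0573] yaw -89.01 F [-0.2  5.4  4.4] M [1.44 0.03 0.05] w 0.102 J6 -29.1
shift [0.0295 0.0072 0.0044] turn [-0.0023  0.0005 -0.    ] |d|mm 9.2
```

View pics/b1.png

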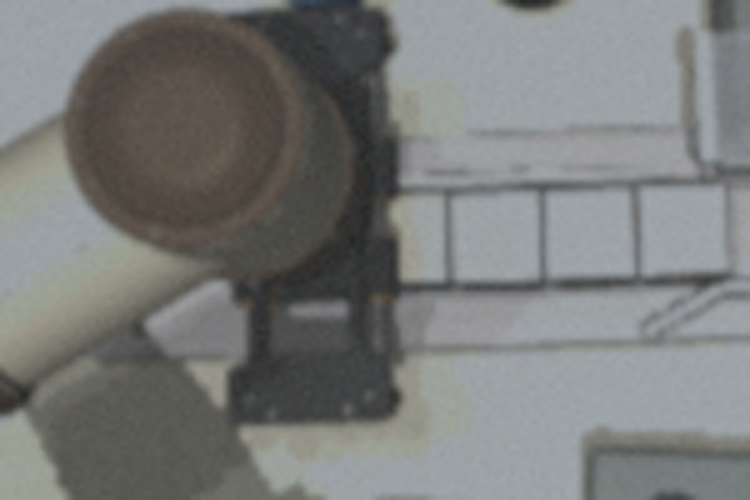

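```bash
python3 -m creep '[[0.1,0.027,0.003,0,0,0,0],[0.1,0.053,0.003,0,0,0,0],[0.1,0.08,0.003,0,0,0,0],[0.1,0.107,0.003,0,0,0,0],[0.1,0.133,0.003,0,0,0,0]]' >/dev/null; python3 w.py .595 .15 .056 -89
python3 -m creep '[[0.1,0.027,0,0,0,0,0],[0.1,0.053,0,0,0,0,0],[0.1,0.08,0,0,0,0,0],[0.1,0.107,0,0,0,0,0],[0.1,0.133,0,0,0,0,0]]' >/dev/null; python3 w.py .595 .15 .056 -89
python3 - <<'E'
from h import *
im=r.capture("top");crop(im,270,130,420,230,5,"pics/b2.png")
im=r.capture("side");crop(im,240,130,340,250,5,"pics/b2s.png")
E
```

```text
t 4.77 pos [0.5963 0.1166 0.057 ] yaw -89.08 F [0.9 4.1 2.1] M [ 1.46 -0.04  0.1 ] w 0.099 J6 -25.6
shift [-0.1113  0.0025  0.0034] turn [-0.0018  0.0002 -0.0005] |d|mm 33.4
t 5.18 pos [0.597  0.0759 0.057 ] yaw -89.09 F [0.2 4.4 0.9] M [ 1.26 -0.14  0.09] w 0.102 J6 -21.9
shift [-0.247   0.0027  0.0035] turn [-0.0018  0.0002 -0.0005] |d|mm 74.1
```

View pics/b2.png

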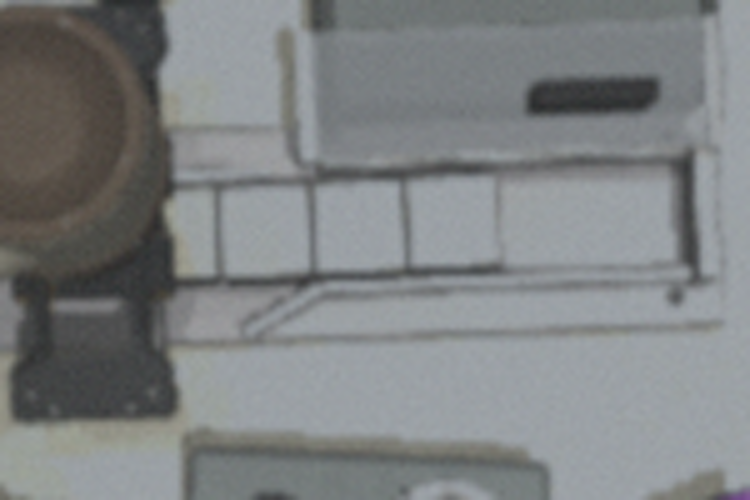

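View pics/b2s.png

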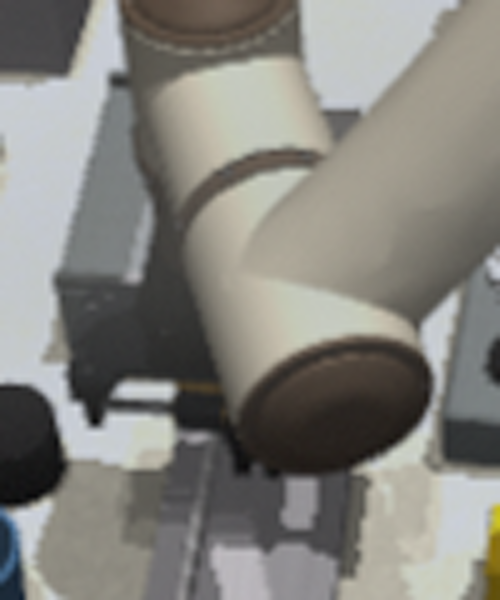

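```bash
python3 -m creep '[[0.1,0.027,0,0,0,0,0],[0.1,0.053,0,0,0,0,0],[0.1,0.08,0,0,0,0,0],[0.1,0.107,0,0,0,0,0],[0.1,0.133,0,0,0,0,0]]' >/dev/null; python3 w.py .597 .0 .056 -89
python3 -m creep '[[0.1,0.027,0,0,0,0,0],[0.1,0.053,0,0,0,0,0],[0.1,0.08,0,0,0,0,0],[0.1,0.1,0,0,0,0,0],[0.1,0.12,0,0,0,0,0]]' >/dev/null; python3 w.py .595 -.03 .056 -89
python3 - <<'E'
from h import *
im=r.capture("top");crop(im,270,130,420,230,5,"pics/b3.png")
E
```

```text
t 5.7 pos [0.5966 0.0342 0.0564] yaw -89.19 F [ 1.9  3.5 -0.5] M [ 1.18 -0.45  0.08] w 0.1 J6 -18.1
shift [0.114  0.0003 0.0015] turn [-0.001  -0.0002 -0.001 ] |d|mm 34.2
t 6.12 pos [ 0.5976 -0.0024  0.0566] yaw -89.2 F [ 2.5  4.4 -0.7] M [ 1.28 -0.75  0.17] w 0.1 J6 -14.6
shift [0.0918 0.0099 0.0019] turn [-0.0013 -0.0001 -0.0011] |d|mm 27.7
```

View pics/b3.png

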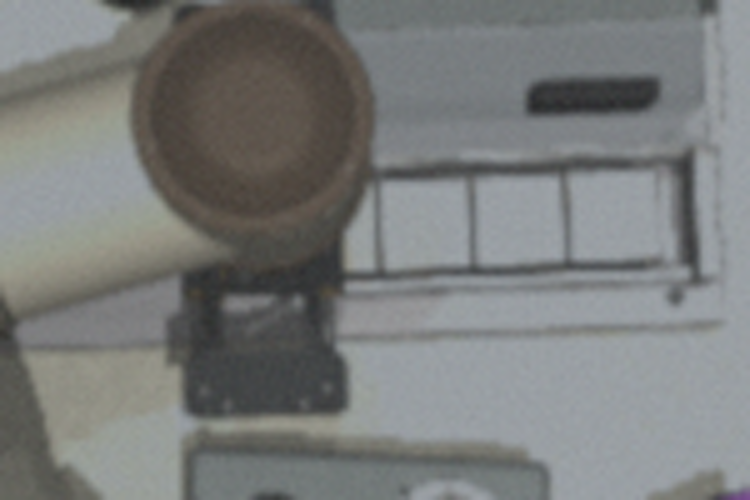

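```bash
python3 -m creep '[[0.1,0.017,0,0,0,0,0],[0.1,0.033,0,0,0,0,0],[0.1,0.045,0,0,0,0,0],[0.1,0.052,0,0,0,0,0]]'; python3 w.py .597 -.03 .056 -89
```

```text
time_s: 6.5
tcp_pos: [0.597, -0.0194, 0.0564]
ee_rot: [[0.013, -1.0, 0.002], [-1.0, -0.013, -0.001], [0.001, -0.002, -1.0]]
wrist_force: [2.2, 3.8, 0.2]
gripper_width: 0.096
t 6.5 pos [ 0.597  -0.0194  0.0564] yaw -89.26 F [2.2 3.8 0.2] M [ 1.22 -0.54  0.09] w 0.096 J6 -13.1
shift [0.0352 0.0006 0.0014] turn [-0.0007 -0.0004 -0.0014] |d|mm 10.6
```

```bash
for i in 1; do python3 -m creep '[[0.1,0.008,0,0,0,0,0],[0.1,0.016,0,0,0,0,0]]'|grep -E "tcp_pos|force"; python3 -m creep '[[0.1,0.007,0,0,0,0,0],[0.1,0.013,0,0,0,0,0]]'|grep -E "tcp_pos|force"; done
python3 - <<'E'
from h import *
im=r.capture("top");crop(im,270,130,420,230,5,"pics/b4.png")
E
```

```text
tcp_pos: [0.5973, -0.0224, 0.0564]
wrist_force: [-0.8, 21.4, 2.1]
tcp_pos: [0.5975, -0.0224, 0.0565]
wrist_force: [-2.6, 27.1, 3.1]
```

View pics/b4.png

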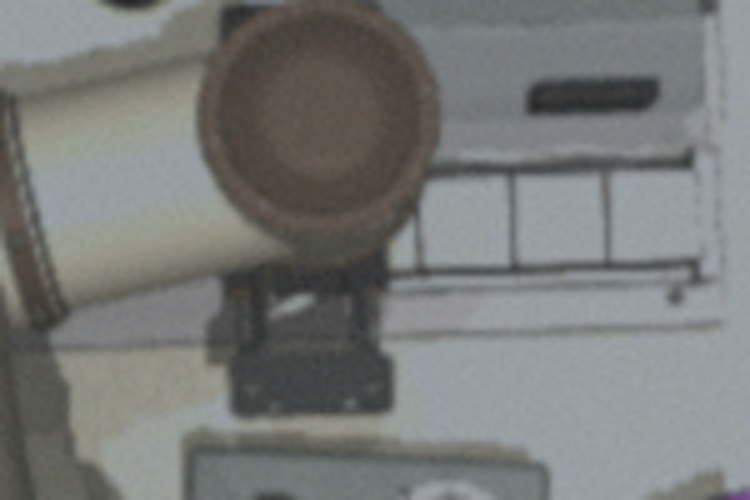

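```bash
python3 -m creep '[[0.1,-0.03,0,0,0,0,0],[0.1,-0.1,0,0,0,0,0],[0.3,-0.16,0,-0.05,0,0,0],[0.6,-0.16,0,-0.18,0,0,0],[0.6,-0.16,0,-0.31,0,0,0]]' >/dev/null;  python3 -m creep '[[0.6,0,0,-0.14,0,0,0],[0.6,0,0,-0.2,0,0,0],[0.6,0,0,-0.2,0,0,0]]' >/dev/null; python3 w.py .654 -.158 .2 -89
python3 - <<'E'
from h import *
im=r.capture("top");crop(im,270,130,420,230,5,"pics/b5.png")
im=r.capture("side");crop(im,240,130,340,250,5,"pics/b5s.png")
E
```

```text
t 7.55 pos [0.5949 0.0237 0.2138] yaw -89.2 F [0.5 0.4 0. ] M [0.05 0.06 0.02] w 0.472 J6 -16.9
shift [ 0.6085 -0.1884  0.0445] turn [-0.0008  0.0011 -0.0011] |d|mm 191.6
```

View pics/b5.png

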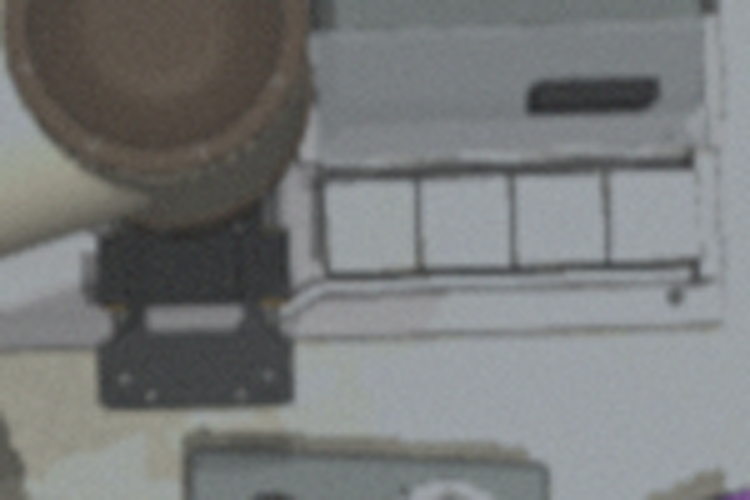

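View pics/b5s.png

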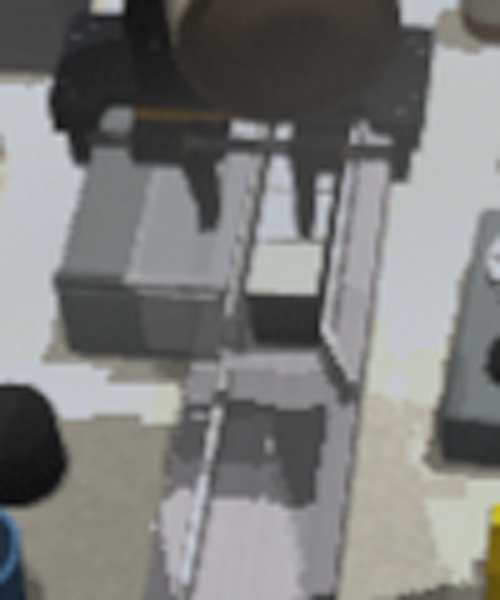

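```bash
python3 -m creep '[[0.6,0.13,-0.04,0.02,0,0,0],[0.6,0.26,-0.08,0.04,0,0,0],[0.6,0.39,-0.12,0.044,0,0,-0.001],[0.6,0.52,-0.16,0.044,0,0,-0.001],[0.6,0.609,-0.188,0.044,0,0,-0.001]]' >/dev/null;  python3 w.py .654 -.158 .107 -89
python3 - <<'E'
from h import *
im=r.capture("side");crop(im,240,110,340,230,5,"pics/c1s.png")
im=r.capture("top");crop(im,320,110,440,210,5,"pics/c1.png")
print(p2w("top",334.4,175,.072),SE(0,-61,72))
E
```

```text
t 8.07 pos [ 0.6493 -0.1617  0.1907] yaw -89.22 F [-0.5  1.2 -0.2] M [ 0.03 -0.03 -0.02] w 0.598 J6 1.1
shift [-0.0114 -0.0198  0.2789] turn [ 0.0045  0.0009 -0.0012] |d|mm 83.9
[ 0.59912295 -0.03095349  0.072     ] [ 0.6018646  -0.03199071  0.072     ]
```

View pics/c1s.png

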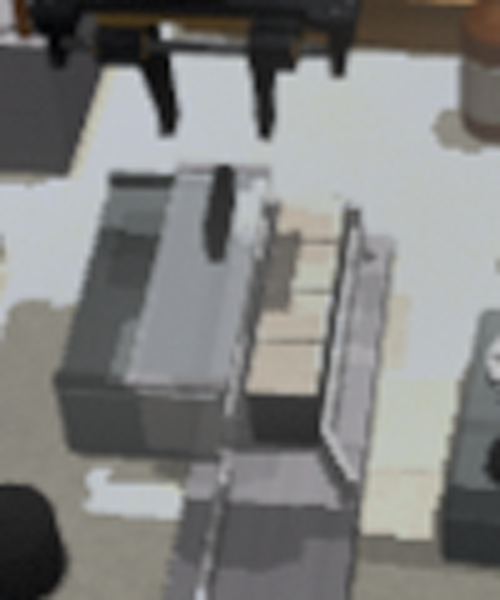

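View pics/c1.png

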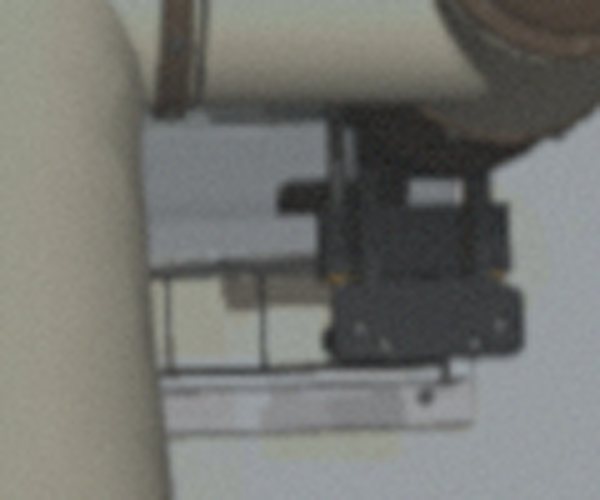

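```bash
python3 -m creep '[[0.6,-0.011,-0.02,0.06,0.004,0,0],[0.6,-0.011,-0.02,0.12,0.004,0,0],[0.6,-0.011,-0.02,0.17,0.004,0,0],[0.6,-0.011,-0.02,0.21,0.004,0,0],[0.6,-0.011,-0.02,0.23,0.004,0,0]]' >/dev/null;  python3 w.py .654 -.158 .107 -89
python3 - <<'E'
from h import *
im=r.capture("side");crop(im,240,110,340,230,5,"pics/c2s.png")
E
```

```text
t 8.58 pos [ 0.6521 -0.1587  0.1175] yaw -89.44 F [ 0.5  0.8 -0.9] M [ 0.06  0.15 -0.01] w 0.602 J6 0.7
shift [-0.002  -0.0066  0.0349] turn [ 0.0027  0.0011 -0.0025] |d|mm 10.7
```

View pics/c2s.png

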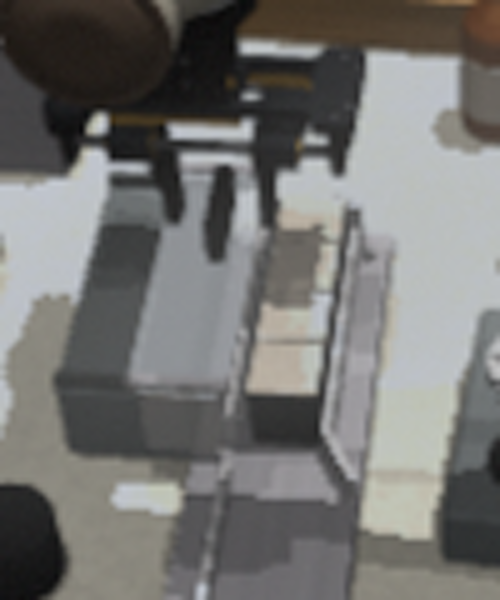

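```bash
python3 -m creep '[[0.6,0,-0.006,0.02,0.002,0,0],[0.5,0,-0.006,0.032,0.002,0,0],[0.2,0,-0.006,0.032,0.002,0,0],[0,0,-0.006,0.032,0.002,0,0],[0,0,-0.006,0.032,0.002,0,0]]' >/dev/null; python3 -m creep '[[0,0,0,0,0,0,0],[0,0,0,0,0,0,0],[0,0,0,0,0,0,0]]' >/dev/null;  python3 w.py .594 -.158 .107 -89
```

```text
t 9.3 pos [ 0.6546 -0.1587  0.1091] yaw -89.43 F [-0.9 -0.2  0.6] M [ 0.04  0.12 -0.02] w 0.153 J6 0.7
shift [-0.0042  0.2021  0.007 ] turn [-0.      0.001  -0.0024] |d|mm 60.7
```

```bash
python3 -m creep '[[0,0,0.025,0,0,0,0],[0,0,0.05,0,0,0,0],[0,0,0.08,0,0,0,0],[0,0,0.11,0,0,0,0],[0,0,0.135,0,0,0,0]]' >/dev/null; python3 w.py .594 -.158 .107 -89;python3 -m creep '[[0,0,0.02,0,0,0,0],[0,0,0.035,0,0,0,0],[0,0,0.05,0,0,0,0]]' >/dev/null; python3 w.py .594 -.158 .107 -89
```

```text
t 9.72 pos [ 0.6127 -0.1595  0.109 ] yaw -89.43 F [ 1.3 -3.8 -3.4] M [-1.   -0.52  0.27] w 0.133 J6 0.7
shift [-0.0055  0.0622  0.0066] turn [ 0.0001  0.0009 -0.0024] |d|mm 18.9
t 9.97 pos [ 0.597  -0.1598  0.109 ] yaw -89.43 F [ 1.  -2.9 -3.3] M [-0.77 -0.49  0.24] w 0.133 J6 0.8
shift [-0.0061  0.0099  0.0067] turn [ 0.0001  0.0008 -0.0024] |d|mm 4.0
```

Small steps until it meets the end stop.

```bash
python3 -m creep '[[0,0,0.007,0,0,0,0],[0,0,0.014,0,0,0,0]]'|grep -E "pos|force"; python3 -m creep '[[0,0,0.007,0,0,0,0],[0,0,0.014,0,0,0,0]]'|grep -E "pos|force"
```

```text
tcp_pos: [0.5958, -0.1598, 0.1091]
wrist_force: [12.9, -4.2, -12.4]
tcp_pos: [0.5957, -0.1598, 0.1091]
wrist_force: [14.5, -3.7, -12.6]
```

```bash
python3 -m creep '[[0.5,0,-0.004,0,0,0,0],[0.5,0,-0.004,0,0,0,0],[0.5,0,-0.004,0,0,0,0],[0.5,0,-0.004,-0.05,0,0,0],[0.5,0,-0.004,-0.15,0,0,0]]' >/dev/null;python3 -m creep '[[0.5,0,0,-0.1,0,0,0],[0.5,0,0,-0.22,0,0,0],[0.5,0,0,-0.3,0,0,0],[0.5,0,0,-0.3,0,0,0]]' >/dev/null; python3 w.py .4414 -.0875 .2 -24
python3 - <<'E'
from h import *
im=r.capture("side");crop(im,240,110,380,230,5,"pics/d1s.png")
im=r.capture("top");crop(im,290,120,440,270,5,"pics/d1.png")
E
```

```text
t 11.05 pos [ 0.5947 -0.16    0.2479] yaw -89.4 F [-0.  -1.   1.3] M [-0.03  0.07  0.05] w 0.495 J6 0.7
shift [-0.2467  0.5113  0.1503] turn [-0.0057 -0.0031 -0.3634] |d|mm 176.2
```

View pics/d1s.png

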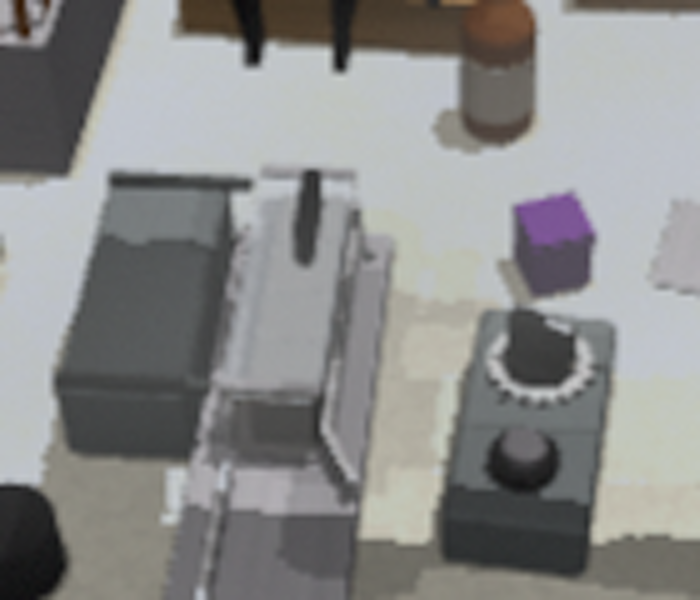

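View pics/d1.png

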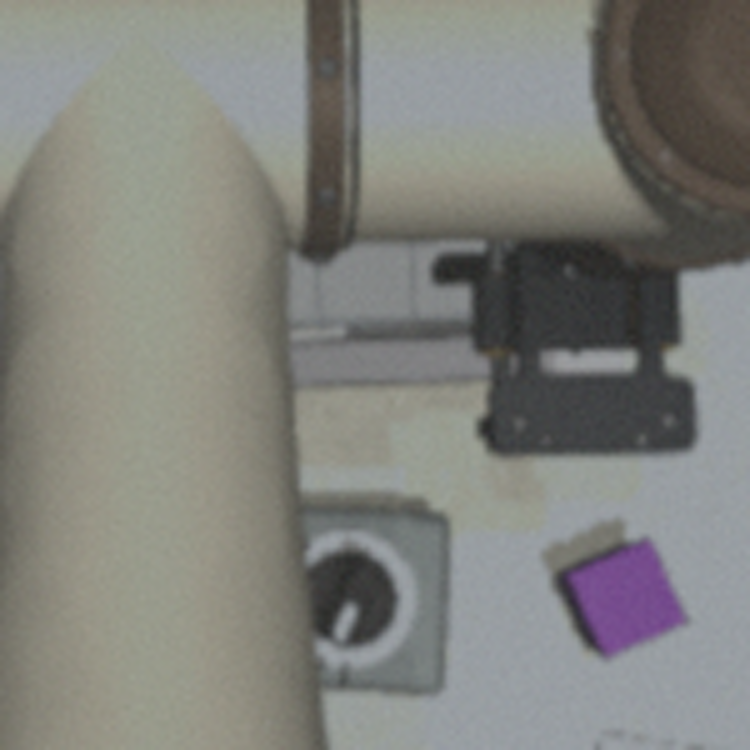

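Run:
```python
from h import *
def tri(a,b):
    Ps=[CM[c]["mtx"]@np.c_[CM[c]["R"],CM[c]["t"]] for c in("top","side")]
    X=cv2.triangulatePoints(Ps[0],Ps[1],np.array(a,float),np.array(b,float))[:,0];X=X[:3]/X[3]
    print(X.round(4),"reproj",w2p("top",X).round(1),w2p("side",X).round(1))
tri((359,244.4),(351.6,175))
tri((325,238.1),(344.6,198.5))
C=fr(.444,-.051,-3.9)
print("pred dial",C(0,-40,85),"btn",C(0,45,65))
# heights: side column of the console predictions
for z in(50,60,70,80,90): print(z,w2p("side",C(0,-40,z)).round(1),w2p("side",C(0,45,z)).round(1),w2p("top",C(0,-40,z)).round(1),w2p("top",C(0,45,z)).round(1))
```

```text
[ 0.4292 -0.0854  0.0929] reproj [359.  244.9] [351.1 175. ]
[ 0.4451 -0.0053  0.0718] reproj [325.  238.5] [344.1 198.5]
pred dial [ 0.44127939 -0.09090737  0.085     ] btn [ 0.44706069 -0.00610421  0.065     ]
50 [346.8 182.9] [343.3 202.9] [359.9 239.4] [325.3 237.5]
60 [346.9 180.8] [343.4 200.8] [360.2 239.4] [325.3 237.6]
70 [347.  178.6] [343.5 198.7] [360.5 239.5] [325.3 237.7]
80 [347.2 176.4] [343.6 196.5] [360.8 239.6] [325.3 237.8]
90 [347.3 174.1] [343.7 194.3] [361.1 239.7] [325.3 237.8]
```

```bash
python3 w.py .4412 -.0885 .17 -20;python3 -m creep '[[0.5,-0.06,0.12,0.06,-0.001,-0.001,-0.04],[0.5,-0.12,0.25,0.12,-0.003,-0.001,-0.08],[0.5,-0.18,0.38,0.2,-0.004,-0.002,-0.12],[0.5,-0.24,0.512,0.26,-0.005,-0.002,-0.16],[0.5,-0.24,0.512,0.26,-0.005,-0.002,-0.2]]' >/dev/null; python3 w.py .4412 -.0885 .14 -20
```

```text
t 11.15 pos [ 0.5921 -0.1592  0.242 ] yaw -89.47 F [-0.1 -0.5 -0.9] M [0.04 0.14 0.  ] w 0.5 J6 0.7
shift [-0.2393  0.5029  0.2362] turn [-0.0035 -0.0007 -0.3859] |d|mm 181.5
t 11.57 pos [ 0.4313 -0.0877  0.159 ] yaw -53.38 F [ 0.4  0.9 -0.6] M [0.02 0.15 0.02] w 0.5 J6 27.6
shift [ 0.0228 -0.0255  0.0629] turn [ 0.0019  0.0057 -0.1854] |d|mm 21.5
```

```bash
python3 -m creep '[[0.5,0.023,-0.025,0.03,0.001,0.003,-0.04],[0.5,0.023,-0.025,0.06,0.002,0.006,-0.08],[0.5,0.023,-0.025,0.06,0.002,0.006,-0.12],[0.5,0.023,-0.025,0.06,0.002,0.006,-0.16],[0.5,0.023,-0.025,0.06,0.002,0.006,-0.185]]' >/dev/null;python3 -m creep '[[0.5,0,0,0,0,0,0]]' >/dev/null; python3 w.py .4412 -.0885 .087 -20
python3 - <<'E'
from h import *
im=r.capture("side");crop(im,300,130,400,230,6,"pics/e1s.png")
E
```

```text
t 12.07 pos [ 0.4381 -0.0886  0.1382] yaw -19.7 F [-0.   0.3 -0.1] M [-0.04  0.14  0.04] w 0.499 J6 60.8
shift [ 0.0106 -0.0043  0.1705] turn [0.0008 0.0019 0.0017] |d|mm 51.3
```

View pics/e1s.png

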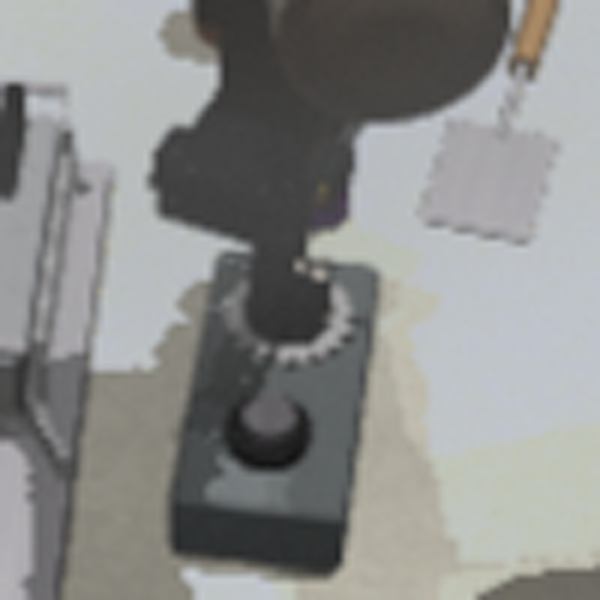

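```bash
python3 -m creep '[[0.5,0.01,-0.004,0.05,0,0.001,0],[0.5,0.01,-0.004,0.1,0,0.001,0],[0.5,0.01,-0.004,0.14,0,0.001,0],[0.5,0.01,-0.004,0.165,0,0.001,0],[0.5,0.01,-0.004,0.17,0,0.001,0]]'|grep force; python3 w.py .4412 -.0885 .087 -20
```

```text
wrist_force: [0.4, -0.1, 0.0]
t 12.53 pos [ 0.4389 -0.0887  0.0851] yaw -19.99 F [ 0.4 -0.1  0. ] M [-0.06  0.14 -0.02] w 0.5 J6 60.5
shift [ 0.0069 -0.0032 -0.0063] turn [0.0015 0.0025 0.0001] |d|mm 3.0
```

```bash
python3 -m creep '[[0.3,0.007,-0.003,-0.004,0.001,0.002,0],[0,0.007,-0.003,-0.004,0.001,0.002,0],[0,0.007,-0.003,-0.004,0.001,0.002,0],[0,0.007,-0.003,-0.004,0.001,0.002,0],[0,0.007,-0.003,-0.004,0.001,0.002,0]]'|grep force;python3 -m creep '[[0,0,0,0,0,0,0],[0,0,0,0,0,0,0]]' >/dev/null; python3 w.py .4412 -.0885 .087 -4
python3 - <<'E'
from h import *
im=r.capture("side");crop(im,300,130,400,230,6,"pics/e2s.png")
im=r.capture("top");crop(im,300,190,420,290,6,"pics/e2.png")
E
```

```text
wrist_force: [2.2, -17.4, -0.8]
t 13.12 pos [ 0.4408 -0.0911  0.087 ] yaw -19.93 F [  0.9 -12.3  -3.3] M [-3.54 -0.45 -0.  ] w 0.158 J6 60.5
shift [-0.0018 -0.0086  0.    ] turn [ 0.0018  0.0006 -0.0885] |d|mm 2.6
```

View pics/e2s.png

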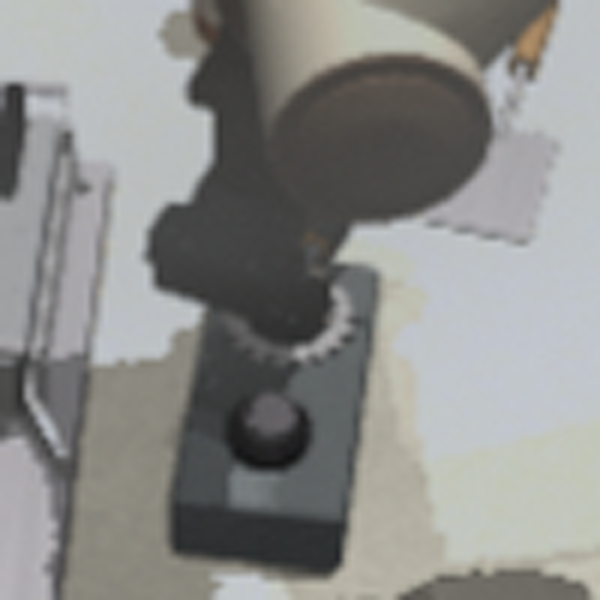

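```bash
python3 -m creep '[[0,0,-0.004,0,0,0,-0.02],[0,0,-0.004,0,0,0,-0.04],[0,0,-0.004,0,0,0,-0.06],[0,0,-0.004,0,0,0,-0.06]]'>/dev/null; python3 w.py .4412 -.0911 .087 -4
```

```text
t 13.55 pos [ 0.4409 -0.091   0.087 ] yaw -9.03 F [ 1.3 -6.2 -2.6] M [-1.8  -0.16  0.05] w 0.162 J6 71.2
shift [0.001  0.0003 0.0001] turn [ 0.0021  0.0009 -0.0279] |d|mm 0.3
```

```bash
python3 -m creep '[[0,0,-0.003,0,0,0,-0.014],[0,0,-0.003,0,0,0,-0.028],[0,0,-0.003,0,0,0,-0.028]]'>/dev/null; python3 w.py .4412 -.0911 .087 -4;python3 -m creep '[[0,0,0,0,0,0,-0.012],[0,0,0,0,0,0,-0.022],[0,0,0,0,0,0,-0.022]]'>/dev/null; python3 w.py .4412 -.0911 .087 -4
```

```text
t 13.8 pos [ 0.4409 -0.0908  0.087 ] yaw -3.91 F [ 0.2 -5.4 -2.9] M [-1.45 -0.16  0.06] w 0.155 J6 76.3
shift [0.0009 0.0008 0.0001] turn [0.0023 0.0009 0.0005] |d|mm 0.4
t 14.05 pos [ 0.4408 -0.091   0.087 ] yaw -0.1 F [ 0.5 -1.5 -2.4] M [-0.37 -0.01 -0.68] w 0.162 J6 80.1
shift [0.0014 0.0003 0.0001] turn [0.0021 0.0009 0.0217] |d|mm 0.4
```

```bash
python3 -m creep '[[0,0,0,0,0,0,0.02],[0,0,0,0,0,0,0.02]]'>/dev/null; python3 w.py .441 -.0911 .087 -84
python3 - <<'E'
from h import *
im=r.capture("side");crop(im,300,130,400,230,6,"pics/e3s.png")
E
python3 -m creep '[[0,0,0,0,0,0,0.035],[0,0,0,0,0,0,0.07],[0,0,0,0,0,0,0.105],[0,0,0,0,0,0,0.14],[0,0,0,0,0,0,0.175]]'>/dev/null; python3 w.py .441 -.0911 .087 -84
```

```text
t 14.22 pos [ 0.4408 -0.091   0.087 ] yaw -3.79 F [ 1.3 -1.2 -2.7] M [-0.01 -0.03  0.07] w 0.159 J6 76.5
shift [0.0008 0.0003 0.0001] turn [ 0.0022 -0.0008  0.4456] |d|mm 0.3
t 14.68 pos [ 0.4405 -0.0915  0.0871] yaw -35.32 F [ 0.7 -4.1 -3.1] M [-1.32 -0.1   0.03] w 0.157 J6 44.9
shift [ 0.0004 -0.0021  0.0002] turn [ 0.0023 -0.0015  0.2704] |d|mm 0.6
```

View pics/e3s.png

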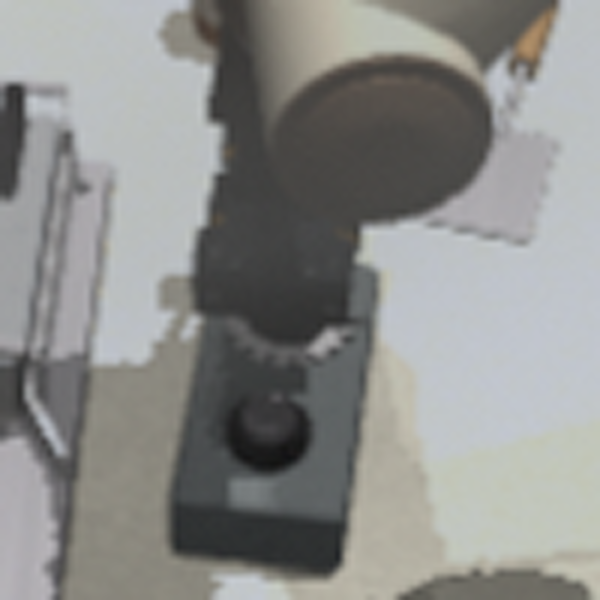

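```bash
python3 -m creep '[[0,0,-0.002,0,0,0,0.035],[0,0,-0.002,0,0,0,0.07],[0,0,-0.002,0,0,0,0.105],[0,0,-0.002,0,0,0,0.14],[0,0,-0.002,0,0,0,0.175]]'>/dev/null; python3 w.py .441 -.0911 .087 -84
python3 -m creep '[[0,0,0,0,0,0,0.035],[0,0,0,0,0,0,0.07],[0,0,0,0,0,0,0.095],[0,0,0,0,0,0,0.095]]'>/dev/null; python3 w.py .441 -.0911 .087 -84
```

```text
t 15.1 pos [ 0.44   -0.0919  0.087 ] yaw -67.01 F [ 0.  -5.6 -1. ] M [-1.51  0.19  0.05] w 0.16 J6 13.1
shift [-0.0013 -0.004   0.0001] turn [ 0.0025 -0.0023  0.0944] |d|mm 1.3
t 15.43 pos [ 0.4397 -0.0921  0.0871] yaw -84.1 F [-0.9 -2.1 -0.8] M [-0.37  0.1   0.03] w 0.158 J6 -4.0
shift [-0.0029 -0.0047  0.0001] turn [ 0.0023 -0.0027 -0.0006] |d|mm 1.7
```

Release and rise.

```bash
python3 -m creep '[[0.5,0,0,0,0,0,0],[0.5,0,0,0,0,0,0],[0.5,0,0,0,0,0,0],[0.5,0,0,-0.05,0,0,0],[0.5,0,0,-0.15,0,0,0]]'>/dev/null
python3 -m creep '[[0.2,0,0,-0.1,0,0,0],[0,0,0,-0.25,0,0,0],[0,0,0,-0.35,0,0,0],[0,0,0,-0.35,0,0,0],[0,0,0,-0.35,0,0,0]]'>/dev/null;python3 w.py .447 -.0045 .15 -84
python3 - <<'E'
from h import *
im=r.capture("side");crop(im,300,130,400,230,6,"pics/f1s.png")
im=r.capture("top");crop(im,290,190,410,280,6,"pics/f1.png")
E
```

```text
t 16.27 pos [ 0.4402 -0.0904  0.237 ] yaw -84.0 F [-0.7  0.7 -0.2] M [0.08 0.16 0.04] w 0.206 J6 -3.7
shift [-0.2846 -0.0552  0.2873] turn [ 0.003  -0.0024 -0.    ] |d|mm 122.4
```

View pics/f1s.png

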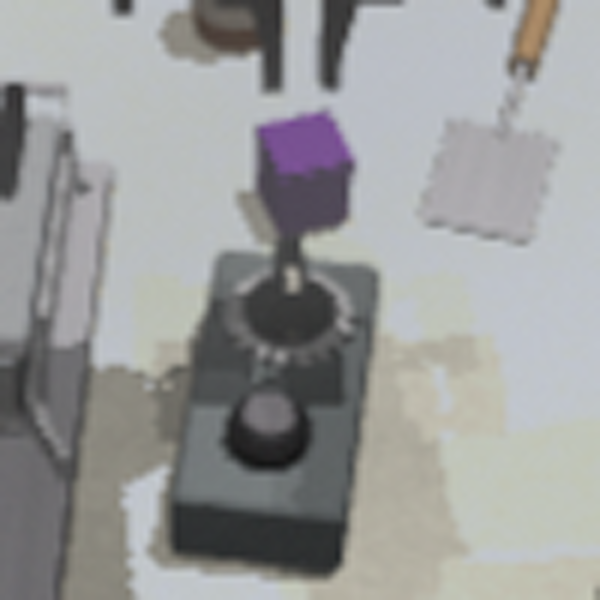

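View pics/f1.png

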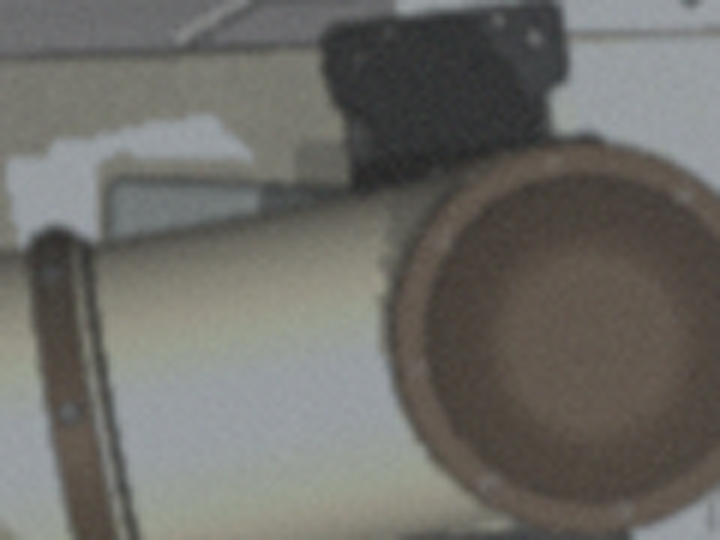

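```bash
python3 -m creep '[[0,0.8,0.1,-0.1,0,0,0],[0,0.8,0.1,-0.1,0,0,0],[0,0.8,0.1,-0.1,0,0,0],[0,0.8,0.1,-0.1,0,0,0],[0,0.8,0.1,-0.1,0,0,0]]'>/dev/null
python3 -m creep '[[0,0.3,0,0,0,0,0],[0,0.3,0,0,0,0,0],[0,0.3,0,0,0,0,0]]'>/dev/null
python3 w.py .447 -.0045 .15 -84
python3 - <<'E'
from h import *
im=r.capture("top");crop(im,300,205,390,270,8,"pics/g1.png");cv2.imwrite("pics/g0.png",im)
crop(im,310,120,430,210,6,"pics/g2.png")
E
```

```text
t 17.03 pos [ 0.4423 -0.3928  0.257 ] yaw -84.22 F [ 0.9 -0.2 -0. ] M [-0.02 -0.02  0.03] w 0.005 J6 30.9
shift [-1.2878 -0.1545  0.3478] turn [ 0.0079 -0.0013 -0.0013] |d|mm 402.9
```

View pics/g1.png

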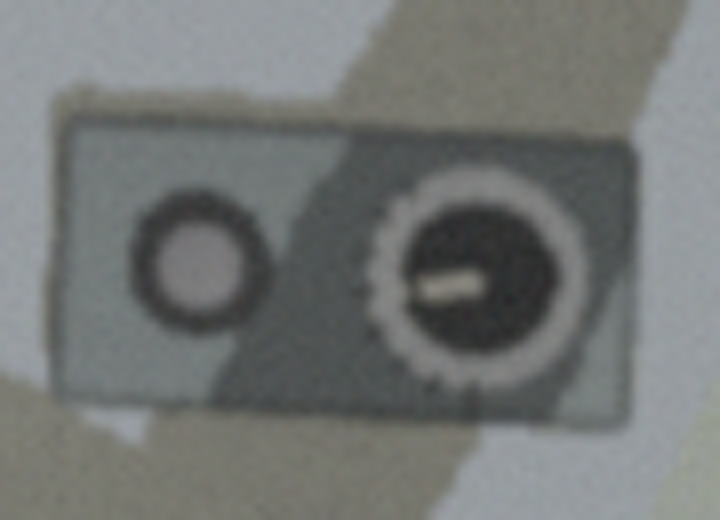

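View pics/g2.png

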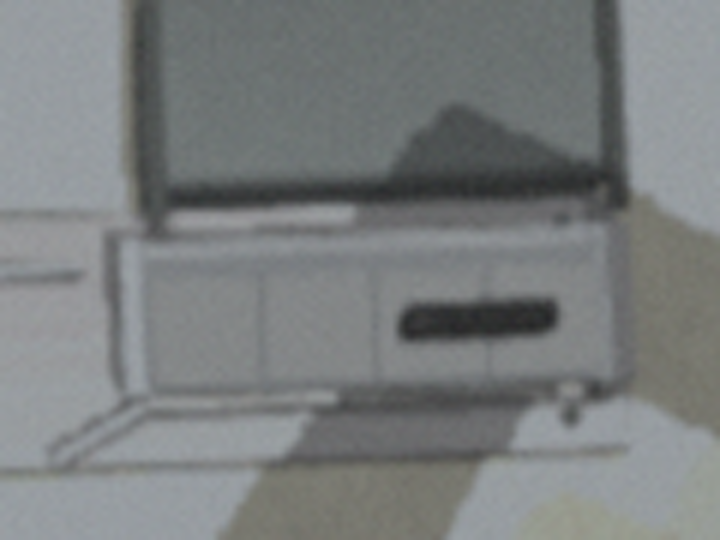

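```bash
python3 w.py .447 -.0055 .16 -84; python3 -m creep '[[0,-0.9,-0.11,0.1,0,0,0],[0,-0.9,-0.11,0.1,0,0,0],[0,-0.9,-0.11,0.1,0,0,0],[0,-0.9,-0.11,0.1,0,0,0],[0,-0.9,-0.11,0.1,0,0,0]]'>/dev/null;python3 w.py .447 -.0055 .14 -84
```

```text
t 17.08 pos [ 0.4421 -0.3918  0.2568] yaw -84.23 F [ 0.6 -0.   0.8] M [-0.03 -0.08  0.03] w 0.007 J6 30.8
shift [-1.2805 -0.1535  0.3148] turn [ 0.0081 -0.001  -0.0013] |d|mm 398.3
t 17.5 pos [ 0.4446 -0.1793  0.2315] yaw -84.22 F [1.2 1.3 0.4] M [ 0.14 -0.07 -0.06] w 0.007 J6 7.9
shift [-0.5762 -0.0749  0.3017] turn [ 0.0091 -0.0007 -0.0012] |d|mm 196.4
```

```bash
python3 -m creep '[[0,-0.13,-0.018,0.03,0.008,0,0],[0,-0.26,-0.036,0.06,0.008,0,0],[0,-0.39,-0.054,0.1,0.008,0,0],[0,-0.51,-0.07,0.15,0.008,0,0],[0,-0.576,-0.075,0.2,0.008,0,0]]'>/dev/null;python3 -m creep '[[0,0,0,0,0,0,0]]' >/dev/null;python3 w.py .447 -.0055 .11 -84
```

```text
t 18.0 pos [0.4436 0.0005 0.1658] yaw -83.7 F [-1.2 -0.2 -0.8] M [ 0.02  0.14 -0.03] w 0.005 J6 -14.8
shift [ 0.0206 -0.0111  0.1858] turn [ 0.0037 -0.0008  0.0017] |d|mm 56.2
```

```bash
python3 -m creep '[[0,0.02,-0.011,0.06,0.003,0,0],[0,0.02,-0.011,0.11,0.003,0,0],[0,0.02,-0.011,0.15,0.003,0,0],[0,0.02,-0.011,0.17,0.003,0,0],[0,0.02,-0.011,0.17,0.003,0,0]]'>/dev/null;python3 w.py .447 -.0055 .09 -84
python3 - <<'E'
from h import *
im=r.capture("side");crop(im,300,130,400,230,6,"pics/k1s.png")
E
```

```text
t 18.42 pos [ 0.4454 -0.0058  0.1132] yaw -83.69 F [-0.4 -0.4  0.1] M [ 0.02  0.05 -0.02] w 0.003 J6 -14.2
shift [-0.0007 -0.0059  0.0773] turn [ 0.0021 -0.0011  0.0017] |d|mm 23.3
```

View pics/k1s.png

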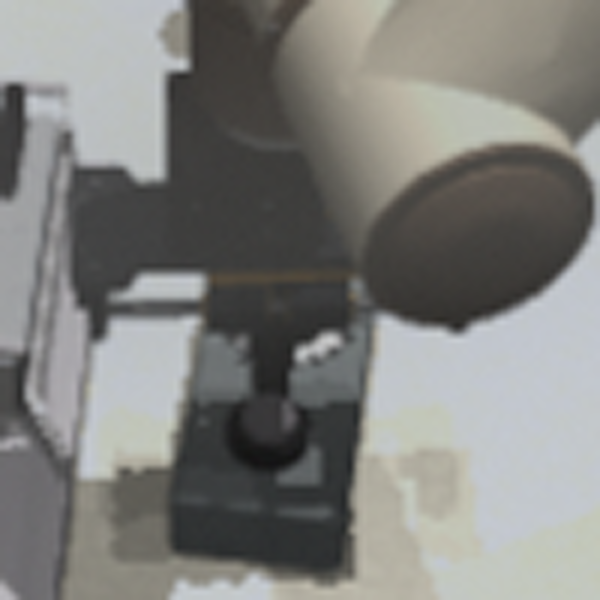

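```bash
python3 -m creep '[[0,0,-0.005,0.025,0.002,-0.001,0],[0,0,-0.005,0.05,0.002,-0.001,0],[0,0,-0.005,0.065,0.002,-0.001,0],[0,0,-0.005,0.075,0.002,-0.001,0]]'|grep -E "pos|force";python3 -m creep '[[0,0,0,0.007,0,0,0],[0,0,0,0.014,0,0,0]]'|grep -E "pos|force"
```

```text
tcp_pos: [0.4476, -0.0057, 0.0915]
wrist_force: [-0.1, 0.2, -0.2]
tcp_pos: [0.4476, -0.0057, 0.0874]
wrist_force: [-0.9, -0.2, 2.1]
```

```bash
python3 -m creep '[[0,0,0,0.01,0,0,0],[0,0,0,0.02,0,0,0]]'|grep -E "pos|force"; python3 -m creep '[[0,0,0,0.01,0,0,0],[0,0,0,0.02,0,0,0]]'|grep -E "pos|force"
```

```text
tcp_pos: [0.4479, -0.0058, 0.0827]
wrist_force: [-13.0, 4.9, 41.2]
tcp_pos: [0.4481, -0.0058, 0.082]
wrist_force: [-25.6, 7.5, 76.1]
```

```bash
python3 -m creep '[[0,0,0,-0.03,0,0,0],[0,0,0,-0.1,0,0,0],[0,0,0,-0.2,0,0,0],[0,0,0,-0.32,0,0,0],[0,0,0,-0.4,0,0,0]]'|grep -E "pos|force"; python3 -m creep '[[0,0.8,0,-0.15,0,0,0],[0,0.8,0,-0.15,0,0,0],[0,0.8,0,-0.15,0,0,0],[0,0.8,0,-0.15,0,0,0],[0,0.8,0,-0.15,0,0,0]]'|grep -E "pos|force"; python3 -m creep '[[0,0.6,0.0,0,0,0,0],[0,0.6,0,0,0,0,0],[0,0.6,0,0,0,0,0],[0,0.6,0,0,0,0,0]]'|grep -E "time|pos|force"; python3 -m creep '[[0,0,0,0,0,0,0],[0,0,0,0,0,0,0]]'|grep force
python3 - <<'E'
from h import *
im=r.capture("top");cv2.imwrite("pics/z0.png",im);crop(im,300,205,390,270,8,"pics/z1.png")
im=r.capture("side");cv2.imwrite("pics/z0s.png",im);crop(im,240,130,380,230,5,"pics/z2.png")
E
```

```text
tcp_pos: [0.449, -0.0052, 0.205]
wrist_force: [1.2, 0.5, -0.4]
tcp_pos: [0.4722, -0.2099, 0.244]
wrist_force: [1.0, 0.3, 1.2]
time_s: 20.47
tcp_pos: [0.4912, -0.3759, 0.2443]
wrist_force: [1.0, 0.9, -0.8]
wrist_force: [-0.4, 0.2, -0.8]
```

View pics/z1.png

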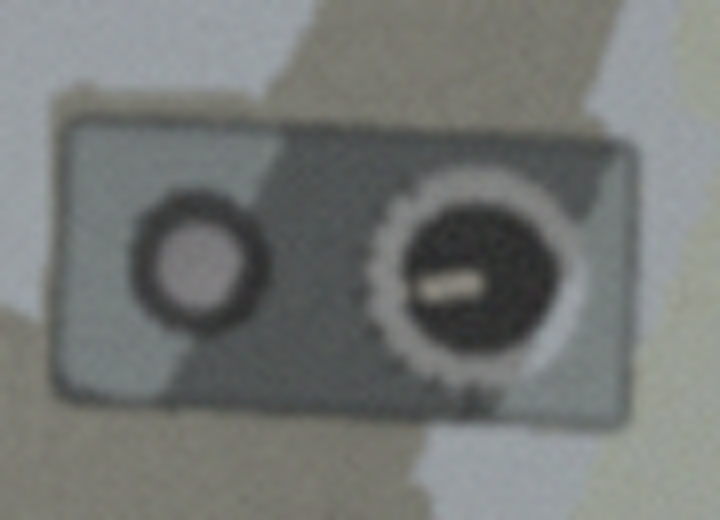

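View pics/z2.png

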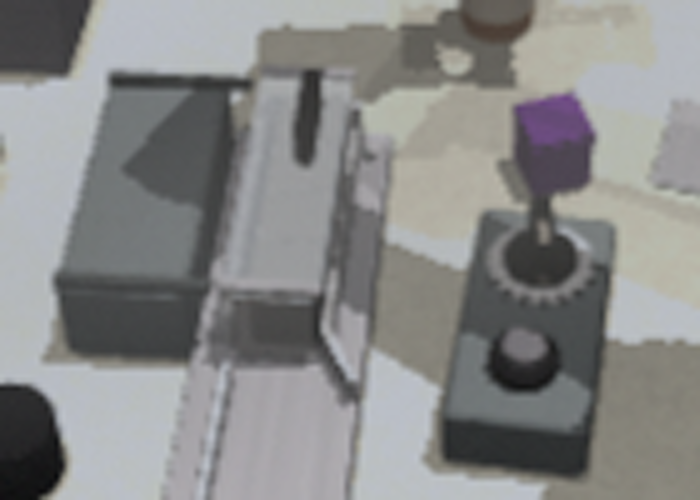

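View pics/z0.png

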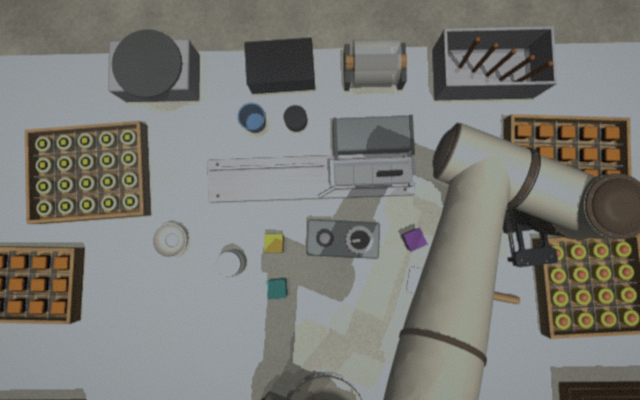

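Run:
```python
from station import r
print(r.sense()["wrist_force"]);print(r.finish_job(), r.sense()["time_s"])
```

```text
[-0.11959077 -0.07248578 -0.11152333]
the job is handed in; nothing more can be done
the job is handed in; nothing more can be done
```

I did the whole job in the order asked and handed it in at about 21 s of the 69 s allowed.

- **Pots:** I pushed the four pots as one row until they stopped against the end stop, at 27 N. The trailing face measured about 1 mm from its "fully home" position.
- **Guard:** I pinched the fin and slid the guard until it stopped, at sealer x of about -8 mm. The picture shows its end plate behind pot 4. It seemed to start about 12 mm off the given open position, which caused no trouble.
- **Dial:** I turned it back to the zero stop, where the resisting torque jumped to 0.68 N m, then turned it 80° clockwise and let go. The pointer reads about 75°, closest to click four. It read a similar 5° or so low before I touched the dial.
- **Start button:** I pressed it last. It went down about 6 mm to its stop and was released. The press reached 76 N at the wrist, harder than I meant but under the 120 N limit.

In the last pictures the arm is clear of everything, the guard is closed, the dial is unchanged and the button is back up. The other things look where they were, except that the arm hid the bottle and most of the spatula in the last top view; I went over that area without touching anything.

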